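# Shut the loaded thermal cycler and start the run

### The arm

A 7-joint arm with a two-finger parallel gripper is mounted at the origin on the work surface. World frame = base frame: x ahead of the robot, y to its left, z up, the work surface at z = 0. Lengths are in m, angles in rad, forces in N, time in s.
With the tool pointing down it reaches from about 0.4 to 0.875 m from the base axis. Payload 4.4 kg.
Tool frame: the origin (TCP) lies at the centre of the arm's flange, where the gripper is bolted on; the fingertips stand 173 mm ahead of it and the grasp point (between the pads) lies 155 mm ahead of it (bot.tip_reach is the distance from the TCP to the fingertips, in m); z points along the fingers, y is the line along which they close (so a half turn about z gives the same grasp; the last joint's range is limited). The gripper opens to 85 mm and grips with 20 to 120 N. Pads are 22 mm wide; open, the fingers measure 114 mm over their backs; the gripper's body (76 mm by 85 mm) begins 54 mm behind the grasp point. The pads swing forward as they close: fully open they stand 13 mm farther back than shut.
Start: joints at [-1.171, 0.628, 0.038, 1.517, -0.027, 0.996, -0.02], TCP at [0.292, 0.581, 0.405] pointing down, gripper open.
Joint ranges: [-3.06, 3.06], [-0.37, 2.12], [-1.25, 1.32], [0.18, 2.47], [-1.1, 4.24], [0.23, 1.98], [-2.94, 2.94]. Speed limits (rad/s): [2.57, 2.57, 3.14, 3.14, 3.14, 3.14, 3.14].

### API

Orientations are given as a rotation vector (axis times angle).
In Python, from bench import bot gives the robot as it stands. Calls block until the motion is done:
- bot.move_to(position, orientation): joint-space move of the TCP to a pose.
- bot.move_l(position, orientation=None, rate=0.15): straight line of the TCP; orientation=None keeps the orientation; rate is the mean speed in m/s.
- bot.move_j(angles): joint-space move.
- bot.open_gripper() and bot.gripper_close(force=None): open the fingers fully, or close them until they stop; force is the grip in N (None keeps the last).
- bot.pause(seconds).
- bot.ik(position, orientation): joint angles nearest the present ones, or None.
- bot.get_state(): the state.
- bot.camera(name): name is "side" or "top" or "wrist"; returns the picture (384x512x3 uint8, blue, green, red); there is no depth.
- bot.get_calibration(name): a dict with "fx", "fy", "cx", "cy" (pixels), "dist" ([k1, k2, p1, p2, k3] as OpenCV has them; the pictures are not rectified), "rvec" (rotation vector, rad) and "tvec" (3), from world to camera coordinates, as OpenCV has them; the wrist camera has in their place "tool_from_camera" (4x4, takes a point from camera to tool coordinates, whose origin is the TCP and whose axes are the flange's). Camera axes: x right, y down, z forward; pixel columns grow to the right and rows downward; lengths in m; the calibration is good to about 2 mm. A picture is of the moment at which its call begins: read the wrist's pose just before it. get_calibration takes no time and is no camera call.
A pose or a line that the arm cannot do raises bot.MotionError and nothing moves.
- bot.hand_in(): hands the job in; it is judged then, once.
The state is a dict: "t": time; "joint_positions": joint angles; "joint_velocities": joint speeds; "tau": joint torques, N m; "ee_pos": TCP position; "orientation": TCP orientation; "ft_force": force on the tool from outside, world axes, zero at the start; "torque": the same for the moment, N m; "grip_width": finger opening in m; "gripper_force": force on a finger pad.
Only numpy, scipy, OpenCV 4.12 (cv2) and the standard library are available. Lean on these libraries where they do the work, as an engineer would, in place of code of your own. Each camera call takes 0.05 s, during which the arm holds its last target. There are 200 camera calls.

### The job

The thermal cycler with the open lid is loaded and ready to run: push its lid down from the outside with your fingertips until it is fully shut, easing it rather than slamming it, then press the green start key on its sloping front panel and take your hand away. Keep off the hot plate on the inside of the lid, do not press the red stop key or press start before the lid is shut, and do not pick up, shift or knock the samples or anything else on the bench.

Things in the scene. Friction and masses are not known exactly. Their poses are not given: they have to be found in the camera images.
- cycler: silver-grey thermal cycler, fixed, 325 mm deep (x), 225 wide (y), 172 high when shut. Origin: centre of its underside, on the bench; x points from its front (screen, keys; faces the robot at yaw 0) to its rear, z up. Front panel rises to the rear at 20 degrees, from 85 mm high at x = -162 to 125 at x = -52; behind it the sample block (top 124 mm) within a rim 130 mm high
- lid (a joint): lid angle, rad: 0 = fully shut (level), grows as the front edge swings up, stop at 1.45; starts open at 1.1 to 1.38. A friction hinge (0.6 N m) holds it wherever it is left; under 8 N near the free edge moves it down. The lid is a slab 170 mm long from hinge to free edge, 190 wide, 40 thick, with a plain flat outside face (top when shut)
- lid_hinge (a point): middle of the hinge line, on the lid's inside face, 120 mm behind the cycler's origin, 132 mm above the bench. Moves with the lid: x points along the lid from free edge to hinge, y along the hinge line (as the cycler's y), z is the lid's outward normal (up when shut); the outside face lies 40 mm out along z
- lid_edge (a point): middle of the free (front) edge of the lid's outside face: 170 mm from the hinge line along the lid and 40 mm out (edge rounded 8 mm). Axes as lid_hinge. Shut, it is 172 mm above the bench and 50 mm in front of the cycler's origin
- hot_plate (a point): centre of the inside face of the lid with its aluminium hot plate and yellow warning label, 164 x 184 mm, moves with the lid; 80 mm from the hinge line, axes as lid_hinge (z points into the lid). Not to be touched
- start_key (a joint): travel of the green start key in m: 0 = up, 0.004 = fully pressed; sprung, 1.4 N to start and 4.2 N fully down, comes back by itself
- start_key_top (a point): centre of the green start key's top; key 22 mm (up the slope) by 26 mm (sideways), 8 mm proud of the panel; z = outward normal of the panel (tilted 20 degrees from vertical towards the front), y = the cycler's y; pressed along -z. At x -110, y -36, z 113 mm in the cycler's frame
- stop_key (a joint): travel of the red stop key in m, the same make as the start key; not to be pressed
- stop_key_top (a point): centre of the red stop key's top face, 48 mm to the right (-y) of the start key
- strip_a: strip of 8 pink-capped sample tubes seated loose in the block, 72 mm along the cycler's y, 7 mm wide, caps standing 5 mm above the block; origin at its underside
- strip_b: a second, blue-capped strip of the same size in the block
- tube_rack: yellow 96-place tube rack, loose, 90 x 125 x 40 mm, beside the cycler; origin at the centre of its underside
- tip_box: blue box of pipette tips, loose, 82 x 122 x 56 mm, on the other side of the cycler; origin at the centre of its underside
- reagent_bottle: amber reagent bottle with blue cap, loose, 62 mm across, 130 mm high; origin at the centre of its underside
- beaker: clear plastic beaker, loose, 72 mm across the rim, 85 mm high; origin at the centre of its underside
- marker: white and blue marker pen lying loose on the bench, 120 mm long, 13 mm thick; origin at its middle
- oil_jar: small jar with red lid, loose, 44 mm across, 34 mm high; origin at the centre of its underside
There are look-alikes about, which are no part of the job. Leave any purple look-alike of the beaker alone.

How it is judged:
By the outcome, as a careful person would: the job done as asked, in the order asked, and still so for the second after the job is handed in, with the robot touching nothing.
It also fails if it takes over 40 s, if anything falls off the work surface, if the arm or the gripper's body presses on something with over 40 N, if the wrist force passes 120 N, or if a joint passes its speed limit or range.

## Working session

There is one attempt and no reset: what is moved stays moved. The work goes in short steps, each a Python script; the robot and the scene stay as the last script left them, time stands still between calls to the robot, and variables do not carry over. Pictures are saved under pics/ and viewed, at most 10 in all, crops included, and the job is handed in when it is done.

```bash
mkdir -p pics; ls
python3 - <<'E'
from bench import bot
import cv2
for n in("top","side"):
    cv2.imwrite(f"pics/{n}0.png",cv2.resize(bot.camera(n),(800,600),interpolation=cv2.INTER_CUBIC))
    print(n,bot.get_calibration(n))
print(bot.get_calibration("wrist"))
s=bot.get_state();print(s["t"],s["ee_pos"],s["orientation"],bot.tip_reach)
E
```

```text
pics
top {'fx': 473.657248602288, 'fy': 473.657248602288, 'cx': 251.26825346751716, 'cy': 196.9119584488011, 'dist': array([-0.06815732,  0.        ,  0.        ,  0.        ,  0.        ]), 'rvec': array([ 2.1872426 , -2.18914226,  0.1197415 ]), 'tvec': array([-0.00944832,  0.54311632,  1.43509755])}
side {'fx': 459.3776691158361, 'fy': 459.3776691158361, 'cx': 258.56317373256365, 'cy': 193.11095487681214, 'dist': array([0.00499216, 0.        , 0.        , 0.        , 0.        ]), 'rvec': array([ 2.0278465 , -0.61512749,  0.33536274]), 'tvec': array([-0.4293104 ,  0.27392128,  1.23789976])}
{'fx': 345.77353367155814, 'fy': 345.77353367155814, 'cx': 249.30842823682232, 'cy': 191.88587211867318, 'dist': array([-0.09496556,  0.        ,  0.        ,  0.        ,  0.        ]), 'tool_from_camera': array([[-5.78348209e-04, -9.51205296e-01, -3.08558181e-01,
         8.15974493e-02],
       [ 9.99999478e-01, -2.90311963e-04, -9.79399183e-04,
         1.03149621e-03],
       [ 8.42031559e-04, -3.08558586e-01,  9.51204967e-01,
         3.03005278e-02],
       [ 0.00000000e+00,  0.00000000e+00,  0.00000000e+00,
         1.00000000e+00]])}
0.1 [0.29181873 0.58051086 0.40389323] [-7.25096143e-01 -3.05638033e+00  2.64288153e-03] 0.1734
```

View pics/top0.png

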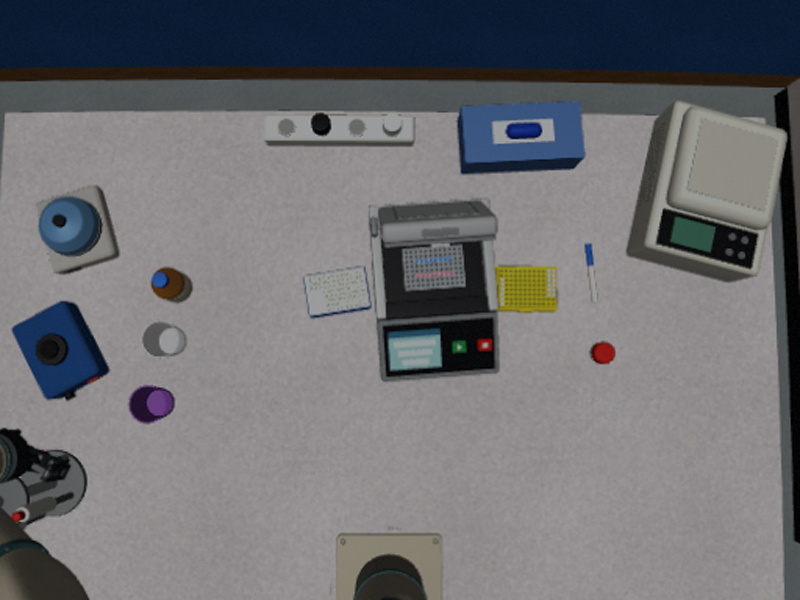

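View pics/side0.png

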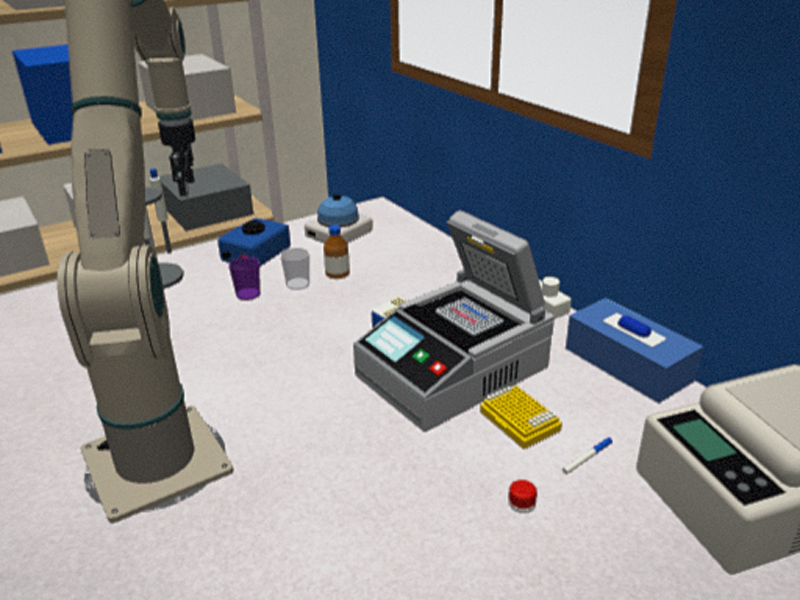

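The top view shows the cycler ahead of the robot: green key near (459,347), red near (486,344), lid at (437,218), rack and tip box beside it. In the side view the green key is at (421,356) and the lid's free edge runs around (452,215)–(500,237). I'll enlarge both.

Run:
```python
from bench import bot
import cv2
t=bot.camera("top")[120:245,225:325]; s=bot.camera("side")[130:275,220:360]
cv2.imwrite("pics/tc.png",cv2.resize(t,None,fx=4.8,fy=4.8,interpolation=cv2.INTER_CUBIC))
cv2.imwrite("pics/sc.png",cv2.resize(s,None,fx=4,fy=4,interpolation=cv2.INTER_CUBIC))
```

```text
(no output)
```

View pics/tc.png

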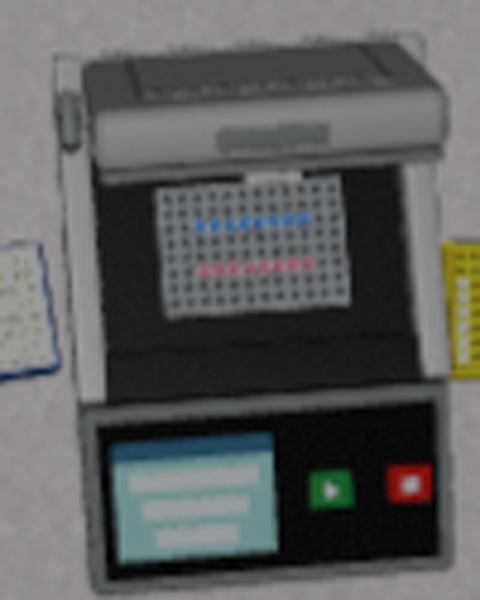

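View pics/sc.png

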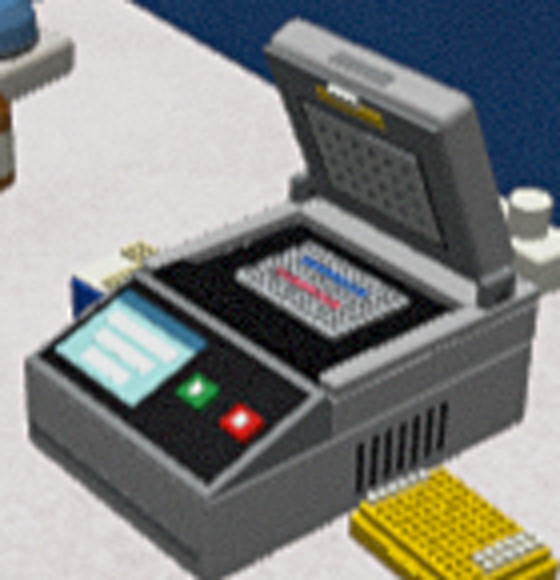

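```bash
cat > fit.py <<'E'
from bench import bot
import cv2, numpy as np
from scipy.optimize import least_squares
def lid(d,y,n,th): return [.12-d*np.cos(th)+n*np.sin(th), y, .132+d*np.sin(th)+n*np.cos(th)]
K=[(-.110,-.036,.113),(-.110,-.084,.113),(-.162,.1125,.085),(-.162,-.1125,.085),(-.052,-.1125,.125)]
def pts(th): return np.array(K+[lid(.17,s*.095,n,th) for n in(.04,0) for s in(1,-1)])
obs={"top":(4.8,(225,120),[(331,489),(410,483),(97,592),(455,568),None,(90,106),(445,93),(97,165),(447,155)]),
"side":(4,(220,130),[(197,388),(241,420),(28,358),(210,495),None,(298,17),(470,93),(266,45),(440,127)])}
def res(p,full=False):
    x,y,yaw,z,th=p; c,s=np.cos(yaw),np.sin(yaw)
    W=pts(th)@np.array([[c,s,0],[-s,c,0],[0,0,1]])+[x,y,z]; r=[]
    for n,(k,o,q) in obs.items():
        C=bot.get_calibration(n); M=np.array([[C["fx"],0,C["cx"]],[0,C["fy"],C["cy"]],[0,0,1]])
        u=cv2.projectPoints(W,C["rvec"],C["tvec"],M,C["dist"])[0][:,0]
        for i,a in enumerate(q):
            if a: r.append((u[i]-((np.array(a)+.5)/k-.5+o))*(3 if i<2 else 1))
    return np.array(r) if full else np.ravel(r)
if __name__=="__main__":
    f=least_squares(res,[.65,0,0,0,1.2],loss="soft_l1"); print(f.x.round(4)); print(res(f.x,True).round(1).tolist())
    x,y,yaw=f.x[:3]
E
python3 fit.py
```

```text
[ 0.5721 -0.0857  0.0728  0.0014  1.1845]
[[0.0, -0.9], [0.2, -0.8], [-1.4, 0.1], [0.4, -0.7], [0.2, -0.1], [1.3, -2.5], [-0.3, 3.2], [1.2, 0.1], [-0.3, 0.6], [-0.8, -0.2], [-1.8, -0.4], [-0.7, 1.5], [-0.3, -1.5], [2.2, 0.3], [-1.6, -0.8], [-0.2, 0.5]]
```

```bash
cat > plan.py <<'E'
from bench import bot
import numpy as np
from scipy.spatial.transform import Rotation as R
X0,Y0,YAW,Z0,TH0=.5721,-.0857,.0728,.0014,1.1845
RZ=R.from_euler("z",YAW); O=np.array([X0,Y0,Z0]); SG=1
def tool(tilt):  # tool z down, tilted outward by tilt; tool y along cycler y
    z=np.array([np.sin(tilt),0,-np.cos(tilt)]); y=np.array([0,float(SG),0]); x=np.cross(y,z)
    return RZ*R.from_matrix(np.c_[x,y,z])
DOWN,KEY=tool(0).as_rotvec(),tool(np.radians(20)).as_rotvec()
def tcp(p,o):  # tip point in cycler frame -> TCP in world
    return RZ.apply(p)+O-bot.tip_reach*R.from_rotvec(o).apply([0,0,1])
def lid_tip(th,d=.14,half=.011):
    return np.array([.12-d*np.cos(th)+.04*np.sin(th)+half,0,.132+d*np.sin(th)+.04*np.cos(th)])
N=np.array([-np.sin(np.radians(20)),0,np.cos(np.radians(20))]); START=np.array([-.110,-.036,.113])
def force(): return np.array(bot.get_state()["ft_force"])
E
python3 - <<'E'
import plan as P, numpy as np
from plan import bot
for P.SG in(1,-1):
    D,K=P.tool(0).as_rotvec(),P.tool(np.radians(20)).as_rotvec()
    for nm,p,o in[("hover",P.lid_tip(1.3)+[0,0,.1],D),("s",P.lid_tip(1.3),D),("m",P.lid_tip(.6),D),("e",P.lid_tip(0),D),("k1",P.START+.04*P.N,K),("k",P.START,K),("kd",P.START,D)]:
        q=bot.ik(P.tcp(p,o),o); print(P.SG,nm,P.tcp(p,o).round(3),None if q is None else np.round(q,2))
E
```

```text
1 hover [ 0.704 -0.076  0.552] [ 0.02  0.63  0.11  1.1  -0.06  1.42  1.76]
1 s [ 0.704 -0.076  0.452] [ 0.06  0.68  0.02  1.27 -0.01  1.19  1.72]
1 m [ 0.61  -0.083  0.419] [ 0.06  0.56  0.04  1.6  -0.03  0.98  1.76]
1 e [ 0.563 -0.086  0.347] [ 0.13  0.58 -0.05  1.81  0.04  0.75  1.71]
1 k1 [ 0.392 -0.135  0.315] [ 0.94  0.56 -0.88  2.36  1.47  0.33  0.46]
1 k [ 0.406 -0.134  0.277] [ 0.78  0.62 -0.68  2.37  1.86  0.27  0.08]
1 kd [ 0.465 -0.13   0.288] [ 0.29  0.58 -0.11  2.08  0.12  0.48  1.73]
-1 hover [ 0.704 -0.076  0.552] [-0.3   0.74  0.85  1.11 -0.53  1.5  -1.06]
-1 s [ 0.704 -0.076  0.452] [-0.32  0.81  0.84  1.28 -0.59  1.3  -0.99]
-1 m [ 0.61  -0.083  0.419] [-0.36  0.68  0.79  1.62 -0.53  1.07 -0.92]
-1 e [ 0.563 -0.086  0.347] [-0.33  0.69  0.71  1.82 -0.58  0.85 -0.83]
-1 k1 [ 0.392 -0.135  0.315] [ 0.94  0.56 -0.88  2.36  1.47  0.33 -2.69]
-1 k [ 0.406 -0.134  0.277] [ 0.99  0.76 -1.06  2.36  1.68  0.55 -2.88]
-1 kd [ 0.465 -0.13   0.288] [-0.16  0.65  0.56  2.09 -0.64  0.57 -0.64]
```

Run:
```python
import plan as P, numpy as np
from plan import bot
bot.gripper_close(30)
s=bot.get_state(); p=np.array(s["ee_pos"]); bot.move_l(p+[0,0,.15],rate=.25)
D=P.DOWN
bot.move_to(P.tcp(P.lid_tip(1.3)+[0,0,.13],D),D)
bot.move_l(P.tcp(P.lid_tip(1.3),D),rate=.15)
f0=P.force(); print(bot.get_state()["t"],f0.round(2))
for th in(1.15,1.0,.8):
    bot.move_l(P.tcp(P.lid_tip(th),D),rate=.06); print(th,(P.force()-f0).round(1))
s=bot.get_state(); print(s["t"],s["ee_pos"].round(3) if hasattr(s["ee_pos"],"round") else s["ee_pos"])
import cv2
cv2.imwrite("pics/s1.png",cv2.resize(bot.camera("side")[90:275,180:400],None,fx=3,fy=3,interpolation=cv2.INTER_CUBIC))
```

```text
5.4667 [ 0.46 -0.65  0.81]
1.15 [ 0.9  2.5 -1.5]
1.0 [0.1 0.4 1.6]
0.8 [-0.1  1.  -1.1]
7.1333 [ 0.634 -0.081  0.435]
```

View pics/s1.png

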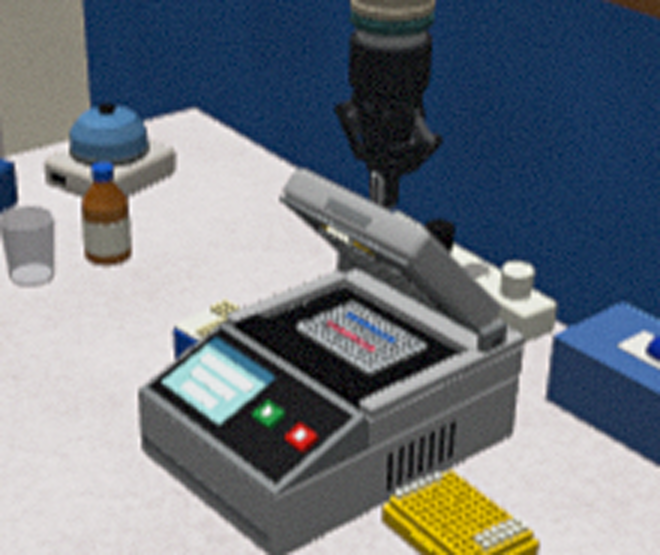

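The lid is partly closed with its free edge at about (335,185) and the fingertips behind it on the outside face at (385,205). The push is working, so I'll continue slowly to shut, with force feedback at the end.

Run:
```python
import plan as P, numpy as np, cv2
from plan import bot
D=P.DOWN; f0=np.array([.5,-.5,.8])
for th,r in((.6,.06),(.4,.06),(.25,.05),(.12,.04),(.05,.03)):
    bot.move_l(P.tcp(P.lid_tip(th),D),rate=r); print(th,(P.force()-f0).round(1))
p=P.tcp(P.lid_tip(.05),D)
for i in range(14):
    p=p-[0,0,.0015]; bot.move_l(p,rate=.015); f=P.force()-f0
    print(i,f.round(1),(np.array(bot.get_state()["ee_pos"])[2]-bot.tip_reach).round(4))
    if f[2]>14: break
print(bot.get_state()["t"])
cv2.imwrite("pics/s2.png",cv2.resize(bot.camera("side")[90:275,180:400],None,fx=3,fy=3,interpolation=cv2.INTER_CUBIC))
```

```text
0.6 [-0.2 -0.1 -0.7]
0.4 [-0.6  0.7 -1.1]
0.25 [-1.   0.   0.1]
0.12 [-0.5 -0.2 -0.4]
0.05 [-0.7  1.1 -0.2]
0 [ 0.5  0.7 -1.1] 0.1788
1 [-0.6  0.9 -2. ] 0.1773
2 [-0.2  0.7 -1.3] 0.1757
3 [-0.5  0.7 -1.2] 0.1742
4 [-0.9  0.6 -1. ] 0.1727
5 [-2.  1.  6.] 0.1721
6 [-5.1  2.5 16.3] 0.172
11.9
```

View pics/s2.png

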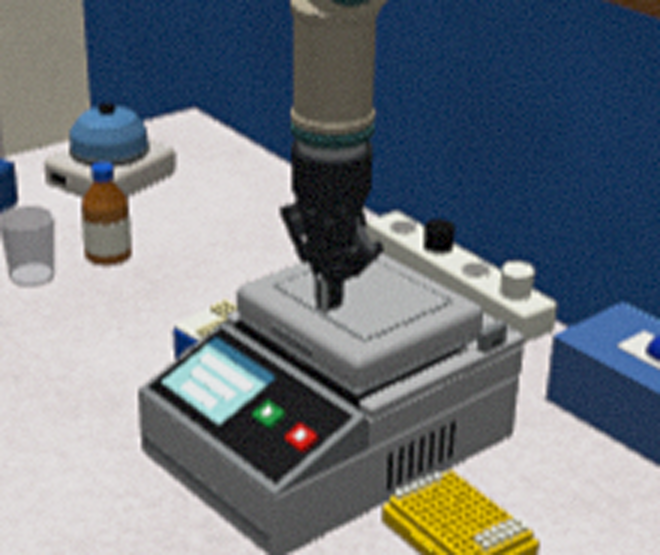

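The lid is level on the rim with the fingertip on its top at (328,300). The tip stopped at 172 mm with a firm reaction, so it is fully shut. Next is the start key.

Run:
```python
import plan as P, numpy as np, cv2
from plan import bot
D=P.DOWN
p=np.array(bot.get_state()["ee_pos"]); bot.move_l(p+[0,0,.04],D,rate=.08)
k=np.array([-.119,-.036,.113])
bot.move_l(P.tcp(k+[0,0,.10],D),D,rate=.12)
bot.move_l(P.tcp(k+[0,0,.012],D),D,rate=.08)
bot.pause(.2); f0=np.mean([P.force() for _ in range(5)],0); print(f0.round(1))
q=P.tcp(k+[0,0,.012],D)
for i in range(24):
    q=q-[0,0,.001]; bot.move_l(q,rate=.02); f=P.force()-f0
    print(i,f.round(1),(np.array(bot.get_state()["ee_pos"])[2]-bot.tip_reach-P.Z0).round(4))
    if f[2]>8.5: break
print(bot.get_state()["t"])
cv2.imwrite("pics/s3.png",cv2.resize(bot.camera("side")[150:275,200:330],None,fx=4,fy=4,interpolation=cv2.INTER_CUBIC))
```

```text
[-0.2 -0.4  0.2]
0 [-0.3  0.6 -0.7] 0.124
1 [ 0.4 -0.5  0.1] 0.1229
2 [ 1.7  0.4 -0.9] 0.1219
3 [ 0.5  0.9 -0.6] 0.1209
4 [1.2 0.3 0. ] 0.1199
5 [-0.4  1.4 -1.4] 0.1189
6 [-1.1  0.   1. ] 0.1179
7 [-0.3  0.4 -0.7] 0.1169
8 [-0.2  0.2  0.1] 0.1159
9 [-0.   0.3  0.2] 0.1149
10 [ 0.1  0.9 -0.6] 0.1139
11 [-0.4  0.6 -0.8] 0.1129
12 [1.  0.7 0.8] 0.1119
13 [ 0.2  0.3 -0.1] 0.111
14 [-0.2  0.7  2.4] 0.1101
15 [0.2 0.9 3.1] 0.1091
16 [0.8 0.8 4. ] 0.1081
17 [1.7 0.8 4.7] 0.1071
18 [0.7 1.1 7.4] 0.1064
19 [-0.9  0.9 15.5] 0.1061
20.2083
```

View pics/s3.png

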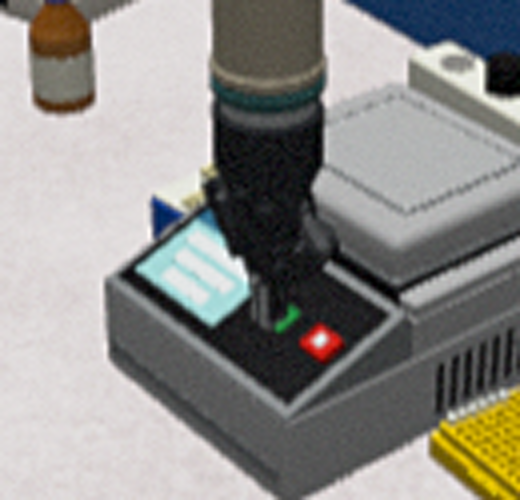

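The fingertip is on the green key at (275,320) and clear of the red key at (322,342). Force rose like the spring over about 4 mm and then hit a hard stop, so start is fully pressed. I'll retreat, check and hand in.

Run:
```python
import plan as P, numpy as np, cv2
from plan import bot
p=np.array(bot.get_state()["ee_pos"]); bot.move_l(p+[0,0,.02],P.DOWN,rate=.04); bot.move_l(p+[0,0,.2],P.DOWN,rate=.12)
bot.pause(.3); print(bot.get_state()["t"],P.force().round(1))
cv2.imwrite("pics/s4.png",cv2.resize(bot.camera("side"),(800,600)))
```

```text
22.8833 [0.9 0.4 0.4]
```

View pics/s4.png

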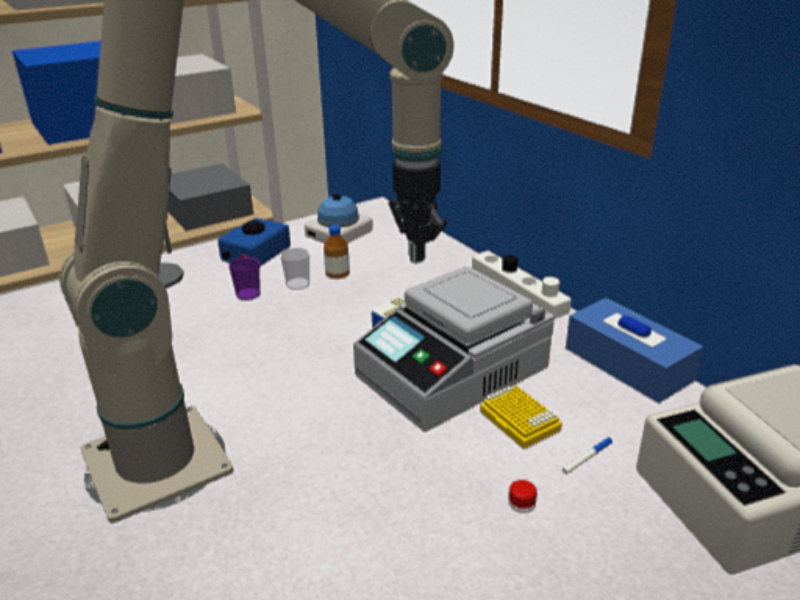

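The lid is shut (470,300), the keys are up (421,356) and (438,368), everything else is where it was, and the hand is clear.

```bash
python3 -c "from bench import bot; print(bot.hand_in())"
```

```text
the job is handed in; nothing more can be done
None
```

The lid was eased fully shut, the green start key was pressed to its stop and released, the hand was moved clear, and the job was handed in at about 23 s; nothing else on the bench looks moved in the last picture.

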